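# Scan the claw lid's stock label

## Robot

A 7-joint arm with a two-finger parallel gripper is mounted at the origin on the work surface. World frame = base frame: x ahead of the robot, y to its left, z up, the work surface at z = 0. Lengths are in m, angles in rad, forces in N, time in s.
With the tool pointing down it reaches from about 0.4 to 0.85 m from the base axis. Payload 10.4 kg.
Tool frame: the origin (TCP) lies between the finger pads; the fingertips stand 17 mm ahead of it and the grasp point (between the pads) lies 2 mm behind it; z points along the fingers, y is the line along which they close (so a half turn about z gives the same grasp; the last joint's range is limited). The gripper opens to 85 mm and grips with 20 to 120 N. Pads are 22 mm wide; open, the fingers measure 114 mm over their backs; the gripper's body (76 mm by 85 mm) begins 54 mm behind the grasp point. The pads swing forward as they close: fully open they stand 13 mm farther back than shut.
Start: joints at [1.211, 0.332, -0.065, 1.46, 0.022, 1.35, -0.088], TCP at [0.207, -0.59, 0.248] pointing down, gripper open.
Joint ranges: [-2.6, 2.6], [-0.5, 2.12], [-1.47, 1.34], [0.16, 2.42], [-1.27, 4.41], [0.06, 2.06], [-2.6, 2.6]. Speed limits (rad/s): [2.22, 2.22, 2.79, 2.79, 3.14, 3.14, 3.14].

## Interface

Orientations are given as a rotation vector (axis times angle).
In Python, from bench import monitor, imaging, close_job gives the robot as it stands.
- The arm moves only by the shell command python3 -m creep 'ROWS' [FORCE]. ROWS is JSON, a list of rows, each a list of 7 numbers: the shift along the world's x, y, z in cm, then the turn, a rotation vector about the world's x, y, z in degrees, then the closure, from -1 (fully open) to 1 (shut). A call has 1 to 8 rows; each row is the pose to reach, as a shift and turn from the pose commanded when the call began; what a row does not reach only later rows make up. A row lasts 1/8 s, in which the tool goes at most 62.5 mm and 10.7 degrees, less where a joint would pass 70% of its speed; a pose out of reach is approached as far as the arm can. A call with a gripper value outside its range is refused whole. The fingers move at their own pace and stop on an object; FORCE is the grip in N (left out, the last holds). Time passes only in rows, so rows that repeat a pose let the fingers close. It gives the time, the measured TCP pose, the force, the opening and the grip force at its end, in the units of the state.
- monitor.sense(): the state, without advancing time (a new reading comes with each control period).
- imaging.get_image(name): name is "side" or "top"; returns a dict with "frame" (400x640x3 uint8, red, green, blue), "fx", "fy", "cx", "cy" (pixels), "world_from_camera" (4x4, takes a point from camera to world coordinates). Camera axes: x right, y down, z forward; pixel columns grow to the right and rows downward; lengths in m; the calibration is good to about 2 mm. A picture is of the moment at which its call begins. There is no depth.
- close_job(): hands the job in; it is judged then, once.
Trained networks look in a picture, given as the dict that the camera call returned (one of the last four; its "shot" number tells which), for a name from the list of things; names that differ only in an ending like _2 or _b are one class to them, and where a whole thing is asked for, a point or a joint stands for the part that bears it (a point fixed in the world has none). Each returns a list of dicts, best first, with "conf" (0 to 1); they miss things now and then, are a little off and sometimes report something else, mostly with a low value. They report only what shows in the picture. A call takes as long as a camera call. They do not tell look-alikes from the thing itself.
- imaging.find_in(query, picture): "location" ([x, y, z] in m, in the coordinates of the camera as it stood for that picture, good to about 4 mm: the middle of the surface that is visible of it).
The state is a dict: "time_s": time; "joints": joint angles; "dq": joint speeds; "tau": joint torques, N m; "tcp_pos": TCP position; "ee_rot": TCP orientation; "wrist_force": force on the tool from outside, world axes, zero at the start; "moment": the same for the moment, N m; "gripper_width": finger opening in m; "finger_force": force on a finger pad.
Only numpy, scipy, OpenCV 4.12 (cv2) and the standard library are available. Lean on these libraries where they do the work, as an engineer would, in place of code of your own. Each camera call takes 0.05 s, during which the arm holds its last target. There are 200 camera calls.

## Task

Pick up the hand scanner from its dish and scan the barcode label on the tray that holds the claw lid (the disc with four spouts): hold the scanner pointing straight down with its window about 60 mm above the middle of the label, its long side lined up with the long side of the label, and keep it still for two seconds. Do not scan the label of the other tray, which holds the plain open ring. Then set the scanner, without dropping it, back in its dish, standing upright on its window.

Things in the scene. Friction and masses are not known exactly. Their poses are not given: they have to be found in the camera images.
- scanner: Loose hand scanner, 0.2 kg, standing nose down in its dish. Black handle, 32 x 32 mm, from 36 to 130 mm above the window; below it a white head, 40 mm in x, 70 mm in y, 36 mm high, whose flat underside is the window. Origin: centre of the window; z up along the handle, it looks along -z; y along the head's long side. Grip the handle from above, across x or y.
- dock: The scanner's dish, fixed to the counter: shallow open grey tray, outside 82 mm in x, 112 mm in y; inside 70 x 100 mm, floor 6 mm and rim 16 mm above the counter. Origin: centre of its underside, on the counter; z up; y along its long side. The scanner stands in it with long sides roughly parallel, 15 mm of room all round.
- lid_label (a point): Centre of the label to scan: flat white barcode card, 44 mm in x, 80 mm in y, facing up, 31 mm above the counter, on the ledge at the robot's side of a fixed aluminium tray (110 x 130 mm, rim 30 mm high) whose middle lies 83 mm in +x. It holds a white claw lid: disc 80 mm across with hub and four spouts, top 41 mm above the counter. z up; y along the label's long side.
- ring_label (a point): Centre of the same kind of label on the other tray, which holds a plain white open ring 80 mm across, 14 mm high. Not to be scanned. Same axes and sizes; which tray stands left or right changes.
Things that resemble listed ones, but are neither listed nor needed, are in the scene too. Leave any blue or purple look-alike of the scanner alone.

How it is judged:
By the outcome, as a careful person would: the job done as asked, in the order asked, and still so for the second after the job is handed in, with the robot touching nothing.
It also fails if it takes over 51 s, if anything falls off the work surface, if the arm or the gripper's body presses on something with over 40 N, if the wrist force passes 120 N, or if a joint passes its speed limit or range.

## Working session

There is one attempt and no reset: what is moved stays moved. The work goes in short steps, Python scripts to look and compute and a shell command to move; the robot and the scene stay as the last step left them, time stands still between calls to the robot, and variables do not carry over. Pictures are saved under pics/ and viewed, at most 10 in all, crops included, and the job is handed in when it is done.

```bash
ls; mkdir -p pics
python3 - <<'E'
from bench import monitor, imaging
import cv2, numpy as np, pickle
s=monitor.sense(); print({k:np.round(v,3).tolist() for k,v in s.items()})
for n in("side","top"):
    p=imaging.get_image(n); cv2.imwrite(f"pics/{n}0.png",p["frame"][:,:,::-1]); pickle.dump(p,open(f"{n}0.pkl","wb"))
    T=np.array(p["world_from_camera"]); print(n,p["fx"],p["cx"],p["cy"],T.round(3).tolist())
    for q in("scanner","dock","lid_label","ring_label"):
        for r in imaging.find_in(q,p)[:4]:
            print(q,round(r["conf"],2),(T[:3,:3]@r["location"]+T[:3,3]).round(3))
E
```

```text
pics
{'time_s': 0.0, 'joints': [1.211, 0.333, -0.065, 1.461, 0.022, 1.35, -0.088], 'dq': [0.001, -0.001, -0.002, 0.0, -0.0, -0.001, -0.0], 'tau': [-0.0, -62.544, 0.049, -39.16, 0.016, 0.01, -0.0], 'tcp_pos': [0.206, -0.59, 0.248], 'ee_rot': [-3.096, -0.526, 0.001], 'wrist_force': [-0.132, 0.043, -0.073], 'moment': [0.025, -0.045, -0.053], 'finger_force': 0.0, 'gripper_width': 0.085}
side 372.1983152332606 320.4880304552272 203.00643743465307 [[-0.965, -0.135, 0.224, 0.234], [-0.261, 0.464, -0.846, 0.886], [0.01, -0.875, -0.483, 0.521], [0.0, 0.0, 0.0, 1.0]]
scanner 0.95 [0.505 0.365 0.071]
scanner 0.95 [0.429 0.499 0.06 ]
scanner 0.86 [0.547 0.508 0.061]
scanner 0.86 [0.368 0.288 0.097]
dock 0.55 [0.521 0.376 0.011]
lid_label 0.72 [0.595 0.06  0.026]
ring_label 0.55 [ 0.552 -0.281  0.02 ]
top 379.54420328378194 313.8450515768824 196.91476522942983 [[-0.018, -0.98, 0.198, 0.286], [-1.0, 0.02, 0.006, 0.1], [-0.01, -0.197, -0.98, 1.002], [0.0, 0.0, 0.0, 1.0]]
scanner 0.9 [0.364 0.368 0.062]
scanner 0.82 [0.507 0.343 0.077]
scanner 0.8 [0.43  0.485 0.044]
scanner 0.74 [0.554 0.488 0.054]
dock 0.69 [0.511 0.345 0.007]
lid_label 0.82 [0.601 0.055 0.032]
ring_label 0.92 [ 0.552 -0.293  0.021]
```

View pics/side0.png

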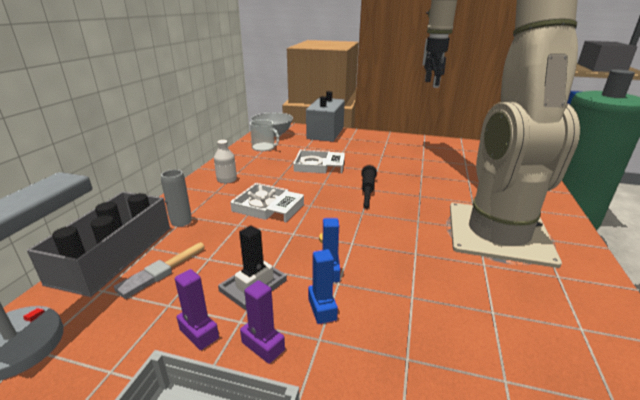

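View pics/top0.png

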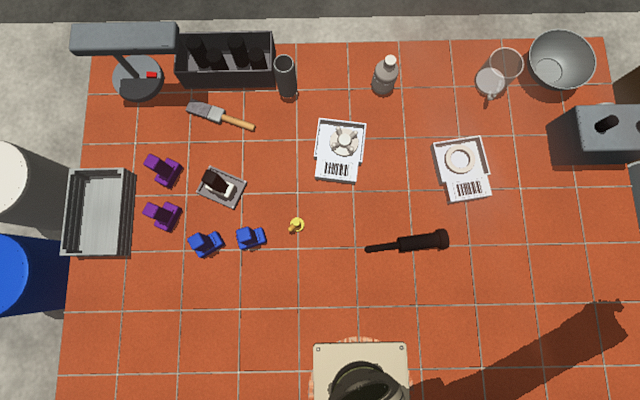

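The side view shows the black and white scanner in its grey dish at about (252,265), with the purple and blue look-alikes around it. The top view shows the scanner at (220,186), the claw-lid tray's label at (336,170), and the ring tray's label at (468,188). I'll enlarge these areas to measure them.

Run:
```python
import cv2, numpy as np, pickle
def crop(n,x,y,w,h,f):
    p=pickle.load(open(n+"0.pkl","rb"))["frame"][:,:,::-1]
    c=cv2.resize(p[y:y+h,x:x+w],None,fx=f,fy=f,interpolation=cv2.INTER_CUBIC)
    for i in range(0,w,10): cv2.putText(c,str(x+i),(i*f,8),0,.3,(0,255,255)); cv2.line(c,(i*f,10),(i*f,16),(0,255,255))
    for i in range(10,h,10): cv2.putText(c,str(y+i),(0,i*f+3),0,.3,(0,255,255)); cv2.line(c,(20,i*f),(28,i*f),(0,255,255))
    return c
a=np.hstack([crop("side",210,220,80,96,5)[:480],crop("top",190,160,60,50,6)[:300].copy() if 0 else cv2.copyMakeBorder(crop("top",190,160,60,50,6),0,180,0,40,0)])
cv2.imwrite("pics/a.png",a)
b=np.hstack([crop("side",225,175,80,50,5),crop("top",305,110,70,80,5)[:250]]) if 0 else None
c1=crop("side",225,175,80,50,5); c2=crop("top",305,110,70,80,5)
b=np.hstack([cv2.copyMakeBorder(c1,0,150,0,0,0),c2]); cv2.imwrite("pics/b.png",b)
```

```text
(no output)
```

View pics/a.png

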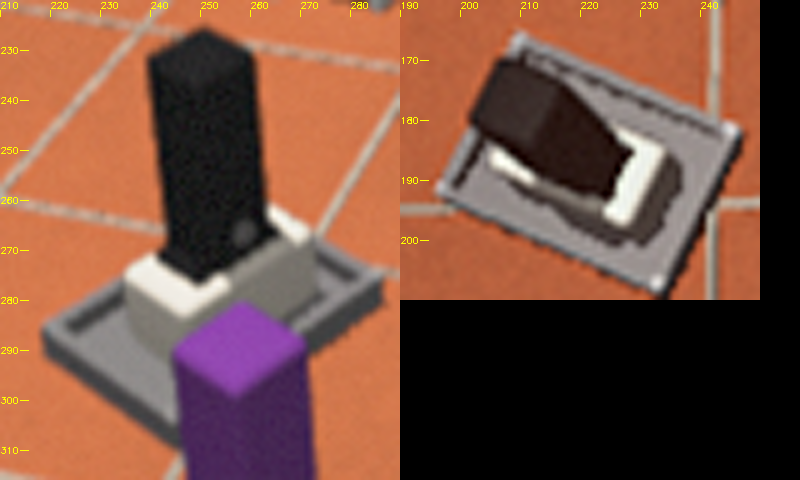

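View pics/b.png

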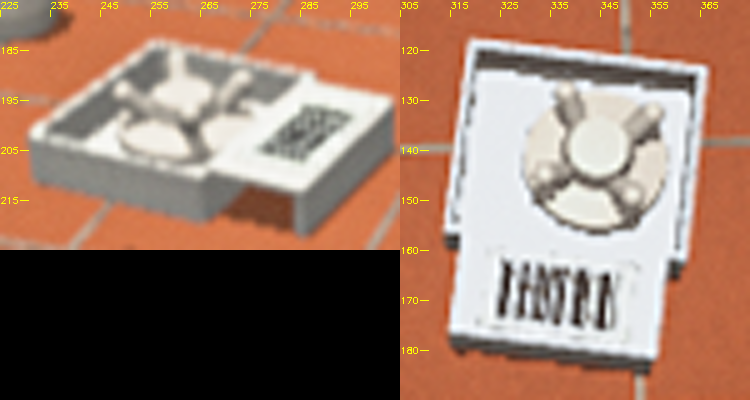

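The crops give me clean corners for the dish rim, the handle top, the head, the tray edges and the barcode (centre about (336.5,169) in top and (286.5,202) in side). Next I triangulate them and fit the poses.

```bash
cat > h.py <<'E'
import numpy as np, pickle
from scipy.optimize import least_squares
def proj(p,X):
    T=np.array(p["world_from_camera"]); c=(np.atleast_2d(X)-T[:3,3])@T[:3,:3]
    return np.c_[p["fx"]*c[:,0]/c[:,2]+p["cx"],p["fy"]*c[:,1]/c[:,2]+p["cy"]]
def fit(obs,x0,freez=True):
    """obs: list (picture, local xyz, pixel) -> x,y,z,yaw, rms px"""
    def res(v):
        c,s=np.cos(v[3]),np.sin(v[3]); R=np.array([[c,-s,0],[s,c,0],[0,0,1]])
        return np.concatenate([(proj(p,R@np.array(l)+v[:3])[0]-px) for p,l,px in obs])
    r=least_squares(res,x0,loss="soft_l1"); return r.x,res(r.x).reshape(-1,2)
def tri(S,T,ps,pt):
    r=least_squares(lambda X:np.r_[proj(S,X)[0]-ps,proj(T,X)[0]-pt],[.5,.2,.05]); return r.x,r.fun
E
python3 - <<'E'
from h import *
S,T=[pickle.load(open(n+"0.pkl","rb")) for n in("side","top")]
np.set_printoptions(precision=4,suppress=True)
print("label tri",*tri(S,T,(286.5,201.8),(336.5,169)))
print("handle top tri",*tri(S,T,(250,232),(209.5,177)))
d=lambda a,b:(a*.041,b*.056,.016)
# candidate yaw: find by trying both starts
for y0 in(.5,-.5,1.1,-1.1):
    D=[(T,d(1,1),(209.2,165.3)),(T,d(1,-1),(247,181.7)),(T,d(-1,-1),(233.3,209.5)),(T,d(-1,1),(196.2,192)),(S,d(1,1),(218.4,288)),(S,d(-1,-1),(287,277))]
    v,r=fit(D,[.51,.34,0,y0]); print("dock",v,np.degrees(v[3]),r.ravel())
    h=lambda a,b:(a*.016,b*.016,.13); w=lambda a,b:(a*.02,b*.035,.036)
    O=[(T,h(1,1),(207.5,169.2)),(T,h(1,-1),(218,173.8)),(T,h(-1,-1),(211.5,185)),(T,h(-1,1),(201.7,180)),
     (T,w(1,-1),(234.2,185)),(T,w(-1,-1),(228.7,198)),(S,w(1,1),(235,275)),(S,w(-1,1),(247,283.6)),(S,w(1,-1),(263.6,261)),(S,w(-1,-1),(273,267)),
     (S,h(1,1),(239.6,232)),(S,h(-1,1),(249.6,239)),(S,h(-1,-1),(260.4,231)),(S,h(1,-1),(250.6,225.4))]
    v,r=fit(O,[.51,.34,0.006,y0]); print("scanner",v,np.degrees(v[3]),r.round(1).tolist())
# tray: label origin; tray mid +83 in x, 110(x) x130(y)
t=lambda a,b:(.083+a*.055,b*.065,-.001)
O=[(T,t(1,1),(319.4,118)),(T,t(1,-1),(366.4,123.6)),(S,t(1,1),(231.5,202.5)),(T,(0,0,0),(336.5,169)),(S,(0,0,0),(286.5,201.8))]
v,r=fit(O,[.6,.06,.031,0]); print("tray",v,np.degrees(v[3]),r.round(1).tolist())
E
```

```text
label tri [0.5551 0.044  0.0297] [-0.4472 -0.1141  0.1046  0.4342]
handle top tri [0.5136 0.351  0.1323] [-0.2713 -0.0804  0.0973  0.3429]
dock [ 0.5168  0.3532 -0.0056 -0.4322] -24.760804754104583 [ 0.5845  0.6294 -0.1181  0.2659  0.1863  0.0169 -0.2105  0.9842 -0.6773
 -0.4964 -0.6876  0.1255]
scanner [ 0.5132  0.3503  0.0023 -0.444 ] -25.440208349483953 [[-0.5, -0.3], [1.0, 0.4], [1.3, 1.2], [-0.9, 0.8], [1.1, -0.0], [-0.3, 0.7], [-1.4, 0.2], [-0.3, 0.5], [-3.2, -2.1], [0.5, -0.2], [-1.6, 0.2], [-0.6, -0.5], [1.7, 0.4], [0.5, -0.0]]
dock [ 0.5168  0.3532 -0.0056 -0.4322] -24.76080494963723 [ 0.5845  0.6294 -0.1181  0.2659  0.1863  0.0169 -0.2105  0.9842 -0.6773
 -0.4964 -0.6876  0.1255]
scanner [ 0.5132  0.3503  0.0023 -0.444 ] -25.440230473304148 [[-0.5, -0.3], [1.0, 0.4], [1.3, 1.2], [-0.9, 0.8], [1.1, -0.0], [-0.3, 0.7], [-1.4, 0.2], [-0.3, 0.5], [-3.2, -2.1], [0.5, -0.2], [-1.6, 0.2], [-0.6, -0.5], [1.7, 0.4], [0.5, -0.0]]
dock [ 0.5168  0.3532 -0.0056 -0.4322] -24.760804903970133 [ 0.5845  0.6294 -0.1181  0.2659  0.1863  0.0169 -0.2105  0.9842 -0.6773
 -0.4964 -0.6876  0.1255]
scanner [ 0.5132  0.3503  0.0023 -0.444 ] -25.440247388865306 [[-0.5, -0.3], [1.0, 0.4], [1.3, 1.2], [-0.9, 0.8], [1.1, -0.0], [-0.3, 0.7], [-1.4, 0.2], [-0.3, 0.5], [-3.2, -2.1], [0.5, -0.2], [-1.6, 0.2], [-0.6, -0.5], [1.7, 0.4], [0.5, -0.0]]
dock [ 0.5168  0.3532 -0.0056 -0.4322] -24.76080490953929 [ 0.5845  0.6294 -0.1181  0.2659  0.1863  0.0169 -0.2105  0.9842 -0.6773
 -0.4964 -0.6876  0.1255]
scanner [ 0.5132  0.3503  0.0023 -0.444 ] -25.44020325178683 [[-0.5, -0.3], [1.0, 0.4], [1.3, 1.2], [-0.9, 0.8], [1.1, -0.0], [-0.3, 0.7], [-1.4, 0.2], [-0.3, 0.5], [-3.2, -2.1], [0.5, -0.2], [-1.6, 0.2], [-0.6, -0.5], [1.7, 0.4], [0.5, -0.0]]
tray [ 0.555   0.0432  0.0291 -0.1483] -8.496999200469805 [[-0.2, 0.3], [0.2, 0.3], [-1.2, -0.2], [0.4, 0.5], [-0.3, -0.0]]
```

Measured poses: the dish is at (0.517, 0.353), yaw −24.8°, and the scanner at (0.513, 0.350), yaw −25.4°. The scanner's handle top is at z 0.132 (expected 0.136). The label is at (0.555, 0.043, 0.030), yaw −8.5°. These agree with the given sizes and heights. Now I move by way of a waypoint to above the scanner, closing across scanner x, which is a +45.3° turn.

```bash
python3 -m creep '[[24,44,5,0,0,25,-1],[24,44,5,0,0,25,-1],[24,44,5,0,0,25,-1],[24,44,5,0,0,25,-1],[24,44,5,0,0,25,-1],[24,44,5,0,0,25,-1],[24,44,5,0,0,25,-1],[24,44,5,0,0,25,-1]]' 40
python3 -m creep '[[6.6,50,-3,0,0,20.3,-1],[6.6,50,-3,0,0,20.3,-1],[6.6,50,-3,0,0,20.3,-1],[6.6,50,-3,0,0,20.3,-1],[6.6,50,-3,0,0,20.3,-1],[6.6,50,-3,0,0,20.3,-1],[6.6,50,-3,0,0,20.3,-1],[6.6,50,-3,0,0,20.3,-1]]'
```

```text
time_s: 1.5
tcp_pos: [0.4454, -0.1513, 0.2985]
ee_rot: [2.909, 1.184, 0.001]
wrist_force: [1.7, -0.2, 0.6]
gripper_width: 0.0857
finger_force: 0.0
time_s: 2.5
tcp_pos: [0.5107, 0.3432, 0.2681]
ee_rot: [2.656, 1.676, 0.001]
wrist_force: [1.5, 0.5, 1.8]
gripper_width: 0.0853
finger_force: 0.0
```

```bash
python3 -m creep '[[0,0,-4,0,0,0,-1],[0,0,-4,0,0,0,-1],[0,0,-4,0,0,0,-1]]'
python3 - <<'E'
from bench import monitor, imaging
import cv2,numpy as np
a=[imaging.get_image(n)["frame"][:,:,::-1] for n in("side","top")]
cv2.imwrite("pics/c.png",np.hstack([cv2.resize(a[0][130:350,170:330],None,fx=2.4,fy=2.4),cv2.resize(a[1][100:320,140:300],None,fx=2.4,fy=2.4)]))
print(monitor.sense()["tcp_pos"])
E
```

```text
time_s: 2.88
tcp_pos: [0.5109, 0.3409, 0.2296]
ee_rot: [2.656, 1.676, 0.002]
wrist_force: [-0.4, 0.1, 0.2]
gripper_width: 0.0853
finger_force: 0.0
[0.51112566 0.34105655 0.23016649]
```

View pics/c.png

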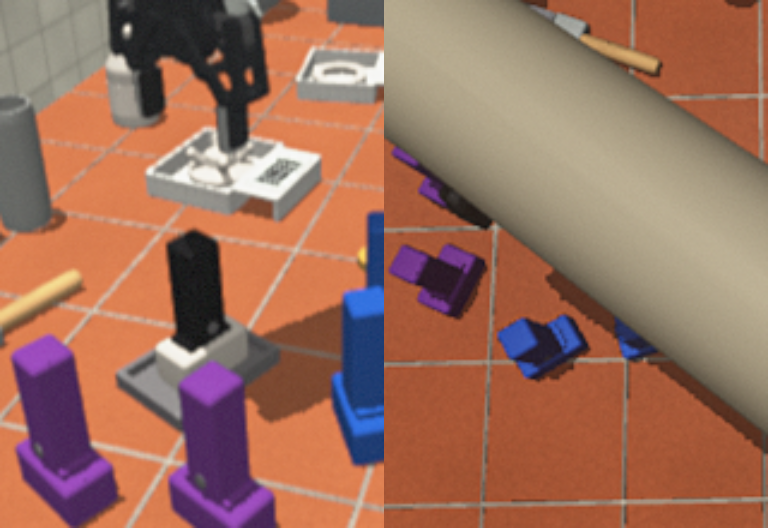

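The side crop shows the open gripper above the scanner, with the handle top at (192,240), and nothing is in the way. The arm hides the scanner in the top view. Next I descend with a small correction and grip.

```bash
python3 -m creep '[[0.2,0.9,-2,0,0,0,-1],[0.2,0.9,-5,0,0,0,-1],[0.2,0.9,-8,0,0,0,-1],[0.2,0.9,-10.5,0,0,0,-1],[0.2,0.9,-13.1,0,0,0,-1],[0.2,0.9,-13.1,0,0,0,-1]]'
python3 -m creep '[[0,0,0,0,0,0,1],[0,0,0,0,0,0,1],[0,0,0,0,0,0,1],[0,0,0,0,0,0,1],[0,0,0,0,0,0,1],[0,0,0,0,0,0,1],[0,0,0,0,0,0,1]]' 50
```

```text
time_s: 3.72
tcp_pos: [0.5112, 0.3499, 0.0952]
ee_rot: [2.656, 1.678, -0.005]
wrist_force: [0.4, -0.2, 0.7]
gripper_width: 0.0853
finger_force: 0.0
time_s: 4.6
tcp_pos: [0.5125, 0.351, 0.0982]
ee_rot: [2.656, 1.678, 0.002]
wrist_force: [-0.1, -0.9, 6.7]
gripper_width: 0.0316
finger_force: 45.2
```

```bash
python3 -m creep '[[0,0,1,0,0,0,1],[0,0,3,0,0,0,1],[0,0,6,0,0,0,1],[0,0,10,0,0,0,1],[0,0,14,0,0,0,1],[0,0,17,0,0,0,1],[0,0,17,0,0,0,1],[0,0,17,0,0,0,1]]'
python3 -m creep '[[0.5,-4,0,0,0,3,1],[1.5,-10,0,0,0,8,1],[2.5,-16,0,0,0,13,1],[3.5,-22,0,0,0,17,1],[4.2,-28,0,0,0,17,1],[4.2,-30.7,0,0,0,17,1],[4.2,-30.7,0,0,0,17,1],[4.2,-30.7,0,0,0,17,1]]'
python3 - <<'E'
from bench import monitor, imaging
import cv2,numpy as np,pickle
p=[imaging.get_image(n) for n in("side","top")];pickle.dump(p,open("d.pkl","wb"));a=[q["frame"][:,:,::-1] for q in p]
cv2.imwrite("pics/d.png",np.hstack([cv2.resize(a[0][60:260,200:330],None,fx=3,fy=3),cv2.resize(a[1][60:260,260:390],None,fx=3,fy=3)]))
s=monitor.sense();print(s["tcp_pos"],s["ee_rot"],s["finger_force"],s["moment"])
E
```

```text
time_s: 5.6
tcp_pos: [0.5119, 0.3504, 0.2668]
ee_rot: [2.655, 1.679, -0.001]
wrist_force: [-0.6, -0.1, -2.2]
gripper_width: 0.0312
finger_force: 45.6
time_s: 6.6
tcp_pos: [0.5536, 0.0446, 0.2666]
ee_rot: [-2.376, -2.053, 0.001]
wrist_force: [-0.8, 1.1, -1.5]
gripper_width: 0.0316
finger_force: 45.7
[0.55374978 0.045215   0.2669597 ] [-2.37532625e+00 -2.05499123e+00  1.22630987e-04] 45.70214331150055 [ 0.04423017  0.03442876 -0.02342341]
```

View pics/d.png

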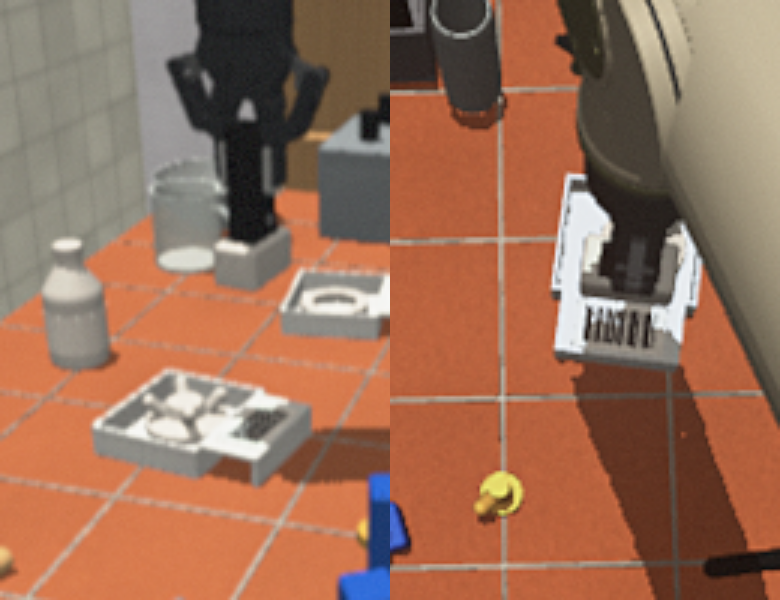

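The scanner hangs upright in the grip. Its head is at about (282,147) in the side view, parallel to the barcode at (287,202). I check the held pose against the image before lowering.

Run:
```python
from h import *
S,T=pickle.load(open("d.pkl","rb"))
np.set_printoptions(precision=4,suppress=True)
w=lambda a,b,z=0:(a*.02,b*.035,z)
O=[(S,w(-1,1),(281.7,155.7)),(S,w(1,1),(272,151.7)),(S,w(-1,-1),(296.7,146)),(S,w(1,1,.036),(272,142)),(S,w(-1,1,.036),(281.5,146)),(T,w(-1,1),(324.3,156.7)),(T,w(-1,-1),(352.7,160))]
v,r=fit(O,[.554,.045,.175,-.14]); print(v,np.degrees(v[3]),r.round(1).tolist())
```

```text
[ 0.5582  0.0429  0.1787 -0.1766] -10.119152344027535 [[1.2, 0.4], [-3.0, 1.7], [-0.2, 1.1], [-3.8, -2.4], [0.8, -3.9], [-0.6, -0.2], [1.7, 1.1]]
```

Held pose agrees to a few mm. Next I lower the window to z ≈ 0.091, settle, and hold for over 2 s.

```bash
python3 -m creep '[[0,-0.1,-2,0,0,0,1],[0,-0.1,-4,0,0,0,1],[0,-0.1,-6,0,0,0,1],[0,-0.1,-7.5,0,0,0,1],[0,-0.1,-8.4,0,0,0,1],[0,-0.1,-8.4,0,0,0,1],[0,-0.1,-8.4,0,0,0,1],[0,-0.1,-8.4,0,0,0,1]]'
python3 -m creep '[[0,0,0,0,0,0,1],[0,0,0,0,0,0,1],[0,0,0,0,0,0,1],[0,0,0,0,0,0,1]]'
python3 - <<'E'
from bench import monitor, imaging
import cv2,numpy as np,pickle
p=[imaging.get_image(n) for n in("side","top")];pickle.dump(p,open("e.pkl","wb"));a=[q["frame"][:,:,::-1] for q in p]
cv2.imwrite("pics/e.png",np.hstack([cv2.resize(a[0][90:240,200:330],None,fx=3,fy=4),cv2.resize(a[1][90:240,290:420],None,fx=3,fy=4)]))
s=monitor.sense();print(s["tcp_pos"],s["ee_rot"],s["finger_force"])
E
```

```text
time_s: 7.7
tcp_pos: [0.5545, 0.0427, 0.1839]
ee_rot: [2.378, 2.052, 0.001]
wrist_force: [-0.5, -1.1, -2.2]
gripper_width: 0.0317
finger_force: 45.7
time_s: 8.2
tcp_pos: [0.5541, 0.0427, 0.1833]
ee_rot: [2.378, 2.053, 0.0]
wrist_force: [0.5, -0.4, -2.7]
gripper_width: 0.0315
finger_force: 45.7
[0.55412957 0.04268322 0.18325996] [2.37822794e+00 2.05267654e+00 1.07063872e-04] 45.68858742713928
```

View pics/e.png

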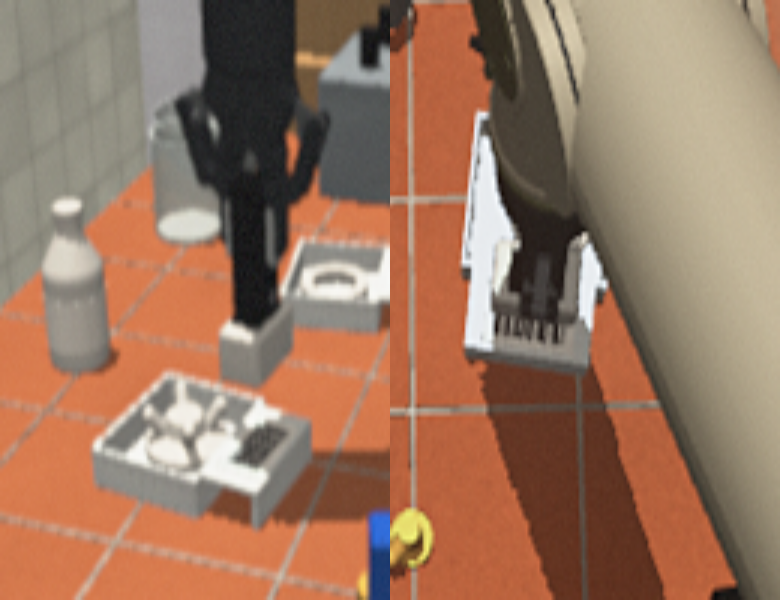

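The side view shows the head about 60 mm above the claw-lid label, with its bottom corner at (287,187) and the barcode at (287,201). In the top view it lines up with the label. Next I hold still for 3 s.

```bash
python3 -m creep '[[0,0,0,0,0,0,1],[0,0,0,0,0,0,1],[0,0,0,0,0,0,1],[0,0,0,0,0,0,1],[0,0,0,0,0,0,1],[0,0,0,0,0,0,1],[0,0,0,0,0,0,1],[0,0,0,0,0,0,1]]'
python3 -m creep '[[0,0,0,0,0,0,1],[0,0,0,0,0,0,1],[0,0,0,0,0,0,1],[0,0,0,0,0,0,1],[0,0,0,0,0,0,1],[0,0,0,0,0,0,1],[0,0,0,0,0,0,1],[0,0,0,0,0,0,1]]'
python3 -m creep '[[0,0,0,0,0,0,1],[0,0,0,0,0,0,1],[0,0,0,0,0,0,1],[0,0,0,0,0,0,1],[0,0,0,0,0,0,1],[0,0,0,0,0,0,1],[0,0,0,0,0,0,1],[0,0,0,0,0,0,1]]'
python3 -m creep '[[0,0,4,0,0,0,1],[0,0,8.4,0,0,0,1],[-0.7,6,8.4,0,0,-4,1],[-1.7,12,8.4,0,0,-9,1],[-2.7,18,8.4,0,0,-14,1],[-3.7,25,8.4,0,0,-16.5,1],[-4,30.9,8.4,0,0,-16.5,1],[-4,30.9,8.4,0,0,-16.5,1]]'
python3 -m creep '[[0,0,0,0,0,0,1],[0,0,0,0,0,0,1],[0,0,0,0,0,0,1]]'
```

```text
time_s: 9.3
tcp_pos: [0.5541, 0.0427, 0.1833]
ee_rot: [2.378, 2.053, 0.0]
wrist_force: [-0.3, -0.2, -1.5]
gripper_width: 0.0315
finger_force: 45.7
time_s: 10.3
tcp_pos: [0.5541, 0.0427, 0.1833]
ee_rot: [2.378, 2.053, 0.0]
wrist_force: [-1.1, 0.8, -2.0]
gripper_width: 0.0317
finger_force: 45.7
time_s: 11.3
tcp_pos: [0.5541, 0.0427, 0.1833]
ee_rot: [2.378, 2.053, 0.0]
wrist_force: [0.0, -0.3, -2.0]
gripper_width: 0.0313
finger_force: 45.7
time_s: 12.3
tcp_pos: [0.5108, 0.3577, 0.267]
ee_rot: [-2.638, -1.7, 0.0]
wrist_force: [-0.7, -0.6, -2.5]
gripper_width: 0.0318
finger_force: 46.0
time_s: 12.68
tcp_pos: [0.515, 0.3501, 0.2674]
ee_rot: [2.65, 1.686, 0.0]
wrist_force: [-0.0, 0.1, -1.5]
gripper_width: 0.0311
finger_force: 46.0
```

```bash
python3 -m creep '[[0,0.1,-3,0,0,0,1],[0,0.1,-6,0,0,0,1],[0,0.1,-9,0,0,0,1],[0,0.1,-12,0,0,0,1],[0,0.1,-14,0,0,0,1],[0,0.1,-15,0,0,0,1],[0,0.1,-15.5,0,0,0,1],[0,0.1,-15.5,0,0,0,1]]'
python3 -m creep '[[0,0,-0.4,0,0,0,1],[0,0,-0.8,0,0,0,1],[0,0,-1.1,0,0,0,1],[0,0,-1.3,0,0,0,1],[0,0,-1.3,0,0,0,1],[0,0,-1.3,0,0,0,1]]'
```

```text
time_s: 13.68
tcp_pos: [0.5143, 0.3529, 0.1128]
ee_rot: [2.648, 1.69, 0.001]
wrist_force: [-0.3, -0.2, -1.5]
gripper_width: 0.0312
finger_force: 46.0
time_s: 14.42
tcp_pos: [0.5142, 0.3528, 0.0994]
ee_rot: [2.648, 1.69, 0.0]
wrist_force: [-0.2, -0.7, -1.0]
gripper_width: 0.0316
finger_force: 46.0
```

```bash
python3 -m creep '[[0,0,-0.1,0,0,0,1],[0,0,-0.15,0,0,0,1],[0,0,-0.15,0,0,0,1],[0,0,-0.15,0,0,0,1]]'
```

```text
time_s: 14.92
tcp_pos: [0.5142, 0.3528, 0.0982]
ee_rot: [2.648, 1.69, 0.001]
wrist_force: [-1.4, -1.7, 5.2]
gripper_width: 0.0312
finger_force: 46.8
```

Contact: the wrist reads +5 N at the height of the original grasp. I release and retreat straight up.

```bash
python3 -m creep '[[0,0,0,0,0,0,0.3],[0,0,0,0,0,0,-0.2],[0,0,0,0,0,0,-0.6],[0,0,0,0,0,0,-1],[0,0,0,0,0,0,-1],[0,0,0,0,0,0,-1],[0,0,0,0,0,0,-1]]'
python3 -m creep '[[0,0,1,0,0,0,-1],[0,0,3,0,0,0,-1],[0,0,6,0,0,0,-1],[0,0,10,0,0,0,-1],[0,0,15,0,0,0,-1],[0,0,20,0,0,0,-1],[0,-6,22,0,0,0,-1],[0,-12,22,0,0,0,-1]]'
python3 -m creep '[[0,-6,0,0,0,0,-1],[0,-12,0,0,0,0,-1],[0,-18,0,0,0,0,-1],[0,-18,0,0,0,0,-1],[0,-18,0,0,0,0,-1]]'
python3 - <<'E'
from bench import monitor, imaging
import cv2,numpy as np
a=[imaging.get_image(n)["frame"][:,:,::-1] for n in("side","top")]
cv2.imwrite("pics/f.png",np.hstack([cv2.resize(a[0][200:350,170:300],None,fx=3,fy=3),cv2.resize(a[1][120:270,140:270],None,fx=3,fy=3)]))
E
```

```text
time_s: 15.8
tcp_pos: [0.5141, 0.3527, 0.0978]
ee_rot: [2.648, 1.69, 0.0]
wrist_force: [0.2, 0.1, -0.5]
gripper_width: 0.0858
finger_force: 0.0
time_s: 16.8
tcp_pos: [0.5139, 0.2331, 0.321]
ee_rot: [2.645, 1.694, 0.007]
wrist_force: [0.8, -0.8, 0.3]
gripper_width: 0.0852
finger_force: 0.0
time_s: 17.42
tcp_pos: [0.514, 0.0534, 0.319]
ee_rot: [2.647, 1.69, 0.002]
wrist_force: [-0.4, 0.6, -0.0]
gripper_width: 0.0858
finger_force: 0.0
```

View pics/f.png

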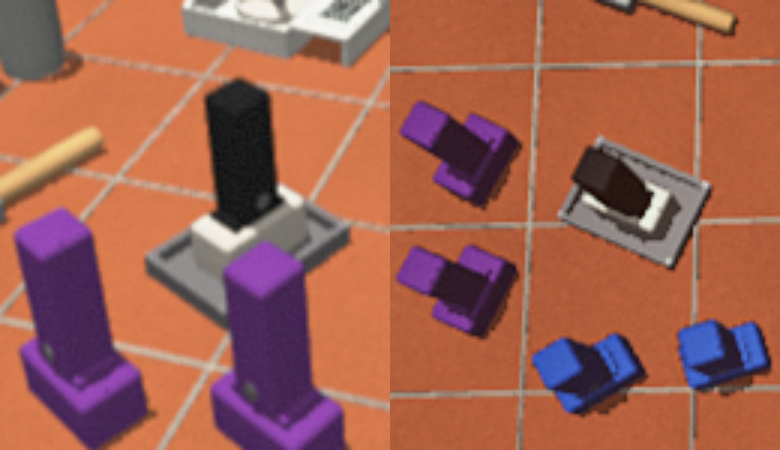

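The scanner stands upright inside its dish, at (243,200) in the side crop and (625,190) in the top crop. The look-alikes have not moved and the gripper is clear.

```bash
python3 -c "
from bench import close_job
print(close_job())"
```

```text
the job is handed in; nothing more can be done
None
```

I held the scanner about 60 mm above the claw-lid label for about 3 s, set it back upright in its dish, and handed the job in at about 17.5 s; no verdict was returned.

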